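Stroke along a sprung support jig to check its buttons

TASK

Check that the four sprung buttons of the support jig move freely: set the fingertips on the button next to the dark stop block and stroke along the wavy row, from each button to the next as far as the plain end, without lifting off between them. Press lightly, so that each button in turn clearly dips under the fingertips but none is pushed down to its stop, then come away so that all four spring back up. Pick nothing up, and leave the vial, the amber lump and the tweezers beside the jig where they are.

Things in the scene. Friction and masses are not known exactly. Their poses are not given: they have to be found in the camera images.
- jig: Sprung support jig, fixed to the table at any yaw: wooden base plate 200 x 88 x 14 mm with a wavy row of four equal sprung buttons; across one end only, a dark steel stop block, 14 x 70 mm, top 34 mm above the table. Origin: on the table under the row's middle; z up, x from the block end (block at -100 mm) to the plain end (+92 mm). Button (x, y): (-67.5, -16), (-22.5, 6), (22.5, 16), (67.5, -8) mm.
- top1 (a point): Middle of the top of button 1 (nearest the stop block, the first), 43 mm above the table when up. Grey plastic cap 38 mm across: flat top 8 mm across, sides sloping down at about 30 degrees for 9 mm, so fingertips pressed in by up to about 7 mm can slide from one cap onto the next.
- button1 (a joint): How far button 1 is pressed down, m: 0 up, 0.011 on its stop. Soft spring: about 1 N to start, 2.4 N at 5 mm, 4 N at 10 mm; springs back up when let go. Counts as pressed past 0.002, as bottomed out past 0.0095; about 0.005 is right.
- top2 (a point): Middle of the top of button 2 (second), 43 mm above the table when up. Grey plastic cap 38 mm across: flat top 8 mm across, sides sloping down at about 30 degrees for 9 mm, so fingertips pressed in by up to about 7 mm can slide from one cap onto the next.
- button2 (a joint): How far button 2 is pressed down, m: 0 up, 0.011 on its stop. Soft spring: about 1 N to start, 2.4 N at 5 mm, 4 N at 10 mm; springs back up when let go. Counts as pressed past 0.002, as bottomed out past 0.0095; about 0.005 is right.
- top3 (a point): Middle of the top of button 3 (third), 43 mm above the table when up. Grey plastic cap 38 mm across: flat top 8 mm across, sides sloping down at about 30 degrees for 9 mm, so fingertips pressed in by up to about 7 mm can slide from one cap onto the next.
- button3 (a joint): How far button 3 is pressed down, m: 0 up, 0.011 on its stop. Soft spring: about 1 N to start, 2.4 N at 5 mm, 4 N at 10 mm; springs back up when let go. Counts as pressed past 0.002, as bottomed out past 0.0095; about 0.005 is right.
- top4 (a point): Middle of the top of button 4 (farthest from the stop block, the last), 43 mm above the table when up. Grey plastic cap 38 mm across: flat top 8 mm across, sides sloping down at about 30 degrees for 9 mm, so fingertips pressed in by up to about 7 mm can slide from one cap onto the next.
- button4 (a joint): How far button 4 is pressed down, m: 0 up, 0.011 on its stop. Soft spring: about 1 N to start, 2.4 N at 5 mm, 4 N at 10 mm; springs back up when let go. Counts as pressed past 0.002, as bottomed out past 0.0095; about 0.005 is right.
- vial: Corked glass vial, 19 mm across, 48 mm tall, standing loose about 60 mm to the side of the row; origin under its centre. Bystander.
- lump: Loose lump of rough amber, 20 x 33 x 17 mm, lying about 65 mm to the side of the row; origin under its centre. Bystander.
- tweezers: Loose steel tweezers, 128 mm long, 13 mm wide, 8 mm high, lying along the other side of the plate about 63 mm from the row; origin under the middle. Bystander.

How it is judged:
By the outcome, as a careful person would: the job done as asked, in the order asked, and still so for the second after the job is handed in, with the robot touching nothing.
It also fails if it takes over 35 s, if anything falls off the work surface, if the arm or the gripper's body presses on something with over 40 N, if the wrist force passes 120 N, or if a joint passes its speed limit or range.

ROBOT

A 6-joint arm with a two-finger parallel gripper is mounted at the origin on a cart in front of the work surface, level with it; the furniture and walls round the work are solid. World frame = base frame: x ahead of the robot, y to its left, z up, the work surface at z = 0. Lengths are in m, angles in degrees, forces in N, time in s.
With the tool pointing down it reaches from about 0.275 to 0.825 m from the base axis. Payload 5.2 kg.
Tool frame: the origin (TCP) lies at the very end of the fingers, on their centre line; the grasp point (between the pads) lies 19 mm behind it; x points along the fingers, z is the direction in which the jaws open and shut, and the axes are right-handed (so a half turn about x gives the same grasp; the last joint's range is limited). The gripper opens to 93 mm and grips with 3 to 60 N. Pads are 15 mm wide; open, the fingers measure 128 mm over their backs; the gripper's body (75 mm by 188 mm) begins 65 mm behind the grasp point.
Start: joints at [-86.104, 14.817, 87.949, -0, 77.235, -11.62], TCP at [0.147, -0.53, 0.219] pointing down, gripper open.
Joint ranges: [-179.93, 179.93], [-52.35, 119.4], [10.71, 147.94], [-69.91, 249.91], [12.55, 155.21], [-178.61, 178.61]. Speed limits (degrees/s): [147.25, 147.25, 180, 180, 180, 180].

INTERFACE

Orientations are given as a 3x3 rotation matrix whose columns are the frame's x, y, z axes.
In Python, from cell import env gives the robot as it stands. The module is installed in compiled form; this text tells all that it offers.
- The arm moves only by the tool send_rows, never from a script. Its argument "series" is one flat list of numbers, 7 for each row, row after row: the turn, a rotation vector about the tool's x, y, z as a fraction of full scale, then the shift along the tool's x, y, z as a fraction of full scale, then the opening, from -1 (shut) to 1 (fully open), so that 0 is half open. A call has 1 to 8 rows; each row is the pose to reach, as a shift and turn from the pose commanded when the call began, along the tool's axes at that moment, turning the shorter way round; what a row does not reach only later rows make up. Full scale, the value 1, is 25 cm for a shift and 180 degrees for a turn. A row lasts 1/12 s, in which the tool goes at most 41.7 mm and 7.16 degrees, less where a joint would pass 70% of its speed; a pose out of reach is approached as far as the arm can. A call with a number of a shift or a turn outside -1 to 1 is refused whole. A call with a gripper value outside its range is refused whole. The fingers move at their own pace and stop on an object; the grip force is fixed at half the most. Time passes only in rows, so rows that repeat a pose let the fingers close. It gives the time, the measured TCP pose, the force and the opening at its end, in the units of the state.
- env.state(): the state, without advancing time (a new reading comes with each control period).
- env.snapshot(name): name is "side" or "top" or "wrist"; returns a dict with "color" (480x640x3 uint8, blue, green, red), "z_map" (480x640 float32, m along the optical axis (not along the pixel's ray), 0 where there is no reading), "K" (3x3 intrinsics, pixels), "R" (3x3) and "t" (3): a world point X has camera coordinates R X + t; the wrist camera has in their place "hand_eye" (4x4, takes a point from camera to tool coordinates, whose origin is the TCP and whose axes are the tool frame's). Camera axes: x right, y down, z forward; pixel columns grow to the right and rows downward; lengths in m; the calibration is good to about 2 mm. A picture is of the moment at which its call begins: read the wrist's pose just before it.
- env.sign_off(): hands the job in, once; it reports no verdict.
The state is a dict: "time": time; "q": joint angles; "qd": joint speeds; "joint_efforts": joint torques, N m; "position": TCP position; "eef_rot": TCP orientation; "contact_force": force on the tool from outside, world axes, zero at the start; "wrist_torque": the same for the moment, N m; "width": finger opening in m.
Only numpy, scipy, OpenCV 4.12 (cv2) and the standard library are available. Lean on these libraries where they do the work, as an engineer would, in place of code of your own. Each camera call takes 0.05 s, during which the arm holds its last target.

## Working session

There is one attempt and no reset: what is moved stays moved. The work goes in short steps, Python scripts to look and compute and a tool call to move; the robot and the scene stay as the last step left them, time stands still between calls to the robot, and variables do not carry over. Pictures are saved under pics/ and viewed, and the job is handed in when it is done.

Besides the shell and the picture viewer there is one more tool, called by a JSON object that holds its "fn" and its "kwargs". send_rows: Moves the arm, as the interface text tells. Its arguments: {"type":"object","properties":{"series":{"type":"array","items":{"type":"number","minimum":-1,"maximum":1}}},"required":["series"]}

```bash
mkdir -p pics && ls
python3 - <<'E'
from cell import env
import cv2,numpy as np
s=env.state()
for k,v in s.items(): print(k,np.round(v,4).tolist())
for n in("top","side"):
    d=env.snapshot(n); cv2.imwrite(f"pics/{n}0.png",d["color"]); np.savez(f"{n}0.npz",**d)
    print(n,d["K"],d["R"],d["t"])
E
```

```text
pics
time 0.0
q [-86.1033, 14.8591, 88.0125, -0.002, 77.2335, -11.6195]
qd [-0.0498, 0.0105, 0.0514, 0.0654, 0.0116, 0.1006]
joint_efforts [0.0004, -43.7309, -28.4, 0.072, 0.0415, -0.0001]
position [0.1471, -0.5294, 0.2178]
eef_rot [[-0.0002, 0.9636, 0.2675], [0.0018, 0.2675, -0.9636], [-1.0, 0.0003, -0.0018]]
contact_force [0.3755, 0.8024, 0.9227]
wrist_torque [0.0018, 0.0094, -0.0176]
width 0.0931
top [[573.50546791   0.         315.2941277 ]
 [  0.         573.50546791 242.0174718 ]
 [  0.           0.           1.        ]] [[-0.02989438 -0.99942713  0.0158663 ]
 [-0.99842236  0.029102   -0.04801934]
 [ 0.04753009 -0.01727678 -0.99872038]] [-0.16165677  0.53859068  0.88259666]
side [[521.15691841   0.         320.73169798]
 [  0.         521.15691841 240.99219943]
 [  0.           0.           1.        ]] [[-0.96550382 -0.26035946  0.0039143 ]
 [-0.15671908  0.56903282 -0.8072427 ]
 [ 0.20794592 -0.78000936 -0.59020666]] [0.47597602 0.23430664 0.6457373 ]
```

View pics/top0.png

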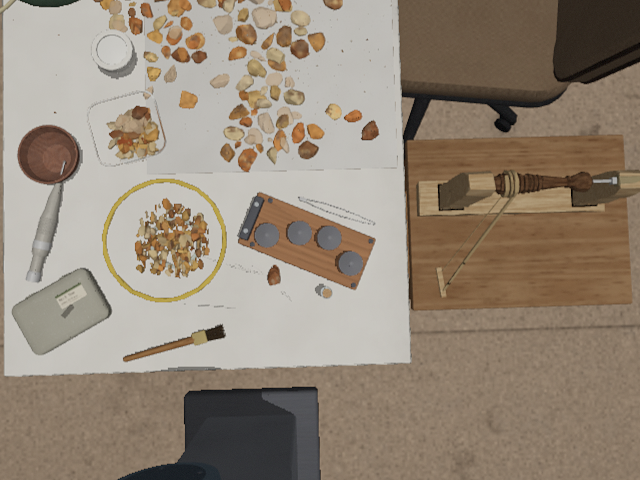

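View pics/side0.png

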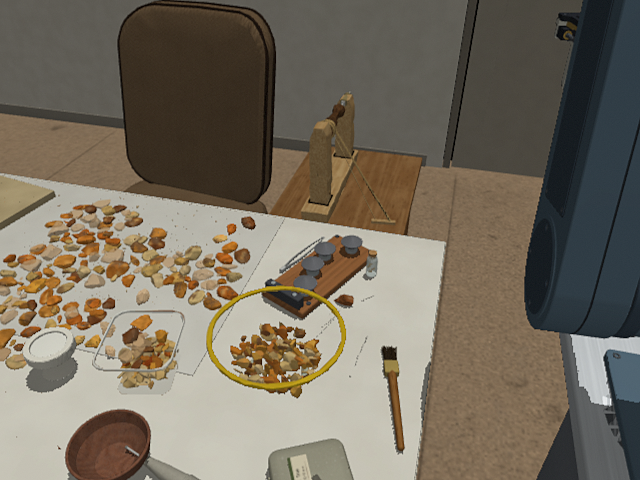

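The top view shows the jig with its stop block at about (252,215) and the caps at (266,235), (299,232), (328,238) and (349,263). The lump is at (274,276), the vial at (324,291) and the tweezers at about (337,210). Next I'll measure these positions.

Run:
```python
import cv2,numpy as np
d=np.load("top0.npz"); c=d["color"][180:310,225:390]
cv2.imwrite("pics/topcrop.png",cv2.resize(c,None,fx=4.8,fy=4.5,interpolation=cv2.INTER_CUBIC)[:600,:800])
d=np.load("side0.npz"); c=d["color"][225:325,250:390]
cv2.imwrite("pics/sidecrop.png",cv2.resize(c,None,fx=5.5,fy=5.5,interpolation=cv2.INTER_CUBIC)[:600,:800])
```

```text
(no output)
```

View pics/topcrop.png

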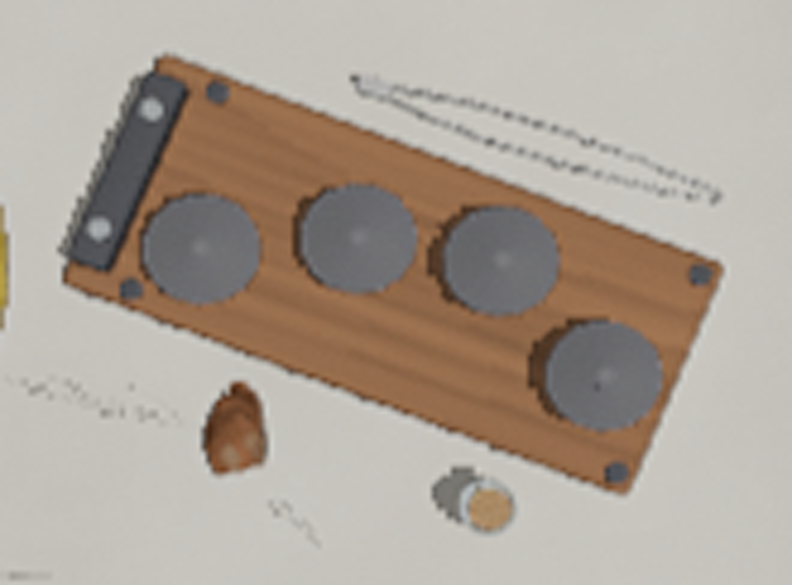

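View pics/sidecrop.png

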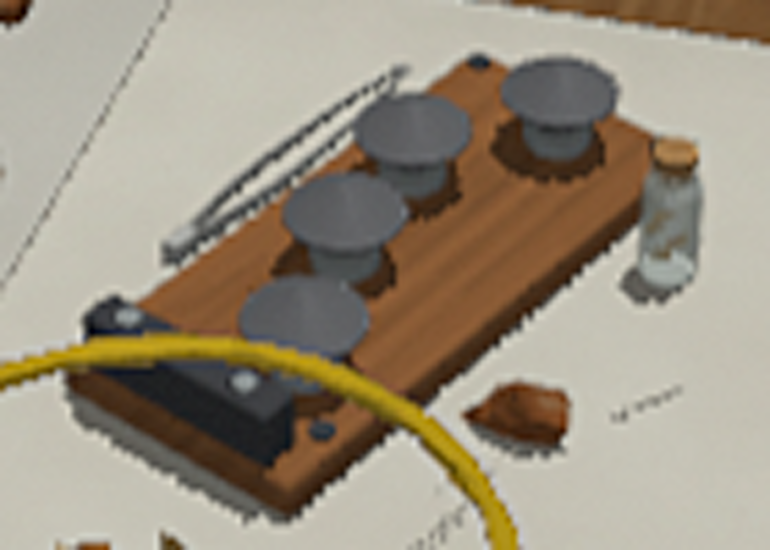

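```bash
cat > h.py <<'E'
import numpy as np
def back(d,u,v,z):
    K,R,t=d["K"],d["R"],d["t"]
    r=R.T@np.linalg.inv(K)@np.array([u,v,1.]); o=-R.T@t
    return o+r*(z-o[2])/r[2]
def fit(P,W):
    P=np.array(P);W=np.array(W)[:,:2]
    H=(P-P.mean(0)).T@(W-W.mean(0)); a=np.arctan2(H[0,1]-H[1,0],H[0,0]+H[1,1])
    R=np.array([[np.cos(a),-np.sin(a)],[np.sin(a),np.cos(a)]])
    return a,R,W.mean(0)-R@P.mean(0)
B=np.array([(-67.5,-16),(-22.5,6),(22.5,16),(67.5,-8)])/1000
E
python3 - <<'E'
from h import *
d=np.load("top0.npz")
ox,oy=225,180
f=lambda p:(ox+(p[0]+.5)/4.8-.5,oy+(p[1]+.5)/4.5-.5)
ap=[(201,247),(358,238),(502,260),(605,375)]
W=[back(d,*f(p),.043) for p in ap]
a,R,t=fit(B,W); print(np.round(W,4)); print(np.degrees(a),t, "res",np.round((B@R.T+t-np.array(W)[:,:2])*1000,1).tolist())
rim=[(201.5,248.5),(357,239),(499.5,261),(603,376)]
W=[back(d,*f(p),.0343) for p in rim]
a,R,t=fit(B,W); print(np.degrees(a),t, "res",np.round((B@R.T+t-np.array(W)[:,:2])*1000,1).tolist())
co=[(165,55),(722,263),(627,494),(65,280)]
W=[back(d,*f(p),.014) for p in co]
x0=-.1;print("sides",[np.linalg.norm(W[i]-W[(i+1)%4]) for i in range(4)])
C=np.array([(-.1,.044),(.1,.044),(.1,-.044),(-.1,-.044)])
a,R,t=fit(C,W); print(np.degrees(a),t, "res",np.round((C@R.T+t-np.array(W)[:,:2])*1000,1).tolist())
# depth of caps
z=d["z_map"]
for p in ap+co:
    u,v=f(p);zz=z[int(round(v)),int(round(u))]
    X=d["R"].T@(zz*np.linalg.inv(d["K"])@[u,v,1]-d["t"]); print(np.round(X,4))
for n,p,h in(("vial",(489,508),.048),("lump",(235,430),.01),("tw",(535,140),.004)):
    print(n,back(d,*f(p),h))
E
```

```text
[[ 0.5457 -0.1035  0.043 ]
 [ 0.5473 -0.153   0.043 ]
 [ 0.5386 -0.1982  0.043 ]
 [ 0.499  -0.2295  0.043 ]]
-113.73302169370702 [ 0.53313085 -0.17127095] res [[-0.1, 0.5], [0.3, -0.0], [0.1, -0.1], [-0.3, -0.4]]
-113.73641550904735 [ 0.53317873 -0.17095264] res [[-0.1, 0.4], [0.1, -0.2], [-0.0, -0.2], [-0.1, -0.0]]
sides [np.float64(0.1958379660995543), np.float64(0.08610953189238167), np.float64(0.19718363845739809), np.float64(0.08483865847310819)]
-113.5893466314108 [ 0.53681098 -0.16436616] res [[2.2, 1.2], [0.0, -2.4], [-1.4, -0.9], [-0.9, 2.0]]
[ 0.5457 -0.1035  0.0433]
[ 0.5472 -0.1531  0.0448]
[ 0.5386 -0.1982  0.043 ]
[ 0.499  -0.2295  0.0425]
[ 0.6171 -0.0903 -0.0015]
[ 0.538  -0.2734 -0.0035]
[ 0.4578 -0.2377  0.0126]
[ 0.5373 -0.0574  0.016 ]
vial [ 0.45576654 -0.19139495  0.048     ]
lump [ 0.48377434 -0.11071513  0.01      ]
tw [ 0.58280119 -0.21208994  0.004     ]
```

```bash
cat >> h.py <<'E'
def rows(c,tg,g=-1):
    """c=(x,y,z,yaw deg of tool z); tg list of same -> rows"""
    out=[]
    a=np.radians(c[3]); Z=np.array([np.cos(a),np.sin(a),0]);X=np.array([0,0,-1.]);Y=np.cross(Z,X)
    for t in tg:
        dp=np.array(t[:3])-np.array(c[:3]); dy=(t[3]-c[3]+180)%360-180
        out.append([round(-dy/180,4),0,0]+[round(float(v@dp)/.25,4) for v in(X,Y,Z)]+[g])
    return out
E
python3 - <<'E'
from h import *
c=(.147,-.53,.219,-74.48); T=(.5457,-.1035,.10,-36)
m=[tuple(np.array(c)+(np.array(T)-c)*f) for f in(1/3,2/3,1)]
m=[(*p[:2],z,p[3]) for p,z in zip(m,(.215,.2,.12))]
p=c
for q in m: print(q,rows(p,[q])); p=q
E
```

```text
(np.float64(0.2798999999999999), np.float64(-0.38783333333333336), 0.215, np.float64(-61.653333333333336)) [[np.float64(-0.0713), 0, 0, 0.016, 0.6644, -0.4057, -1]]
(np.float64(0.41279999999999994), np.float64(-0.2456666666666667), 0.2, np.float64(-48.82666666666667)) [[np.float64(-0.0713), 0, 0, 0.06, 0.7379, -0.2481, -1]]
(np.float64(0.5457), np.float64(-0.10349999999999998), 0.12, np.float64(-36.0)) [[np.float64(-0.0713), 0, 0, 0.32, 0.7745, -0.0781, -1]]
```

{"fn": "send_rows", "kwargs": {"series": [-0.03, 0, 0, 0.008, 0.3, -0.2, -1, -0.0713, 0, 0, 0.016, 0.6644, -0.4057, -1, -0.0713, 0, 0, 0.016, 0.6644, -0.4057, -1, -0.0713, 0, 0, 0.016, 0.6644, -0.4057, -1, -0.0713, 0, 0, 0.016, 0.6644, -0.4057, -1, -0.0713, 0, 0, 0.016, 0.6644, -0.4057, -1]}}

```text
time: 0.6
position: [0.2828, -0.3833, 0.2143]
eef_rot: [[0.001, 0.878, 0.479], [0.003, 0.479, -0.878], [-1.0, 0.002, -0.002]]
contact_force: [0.3, -0.2, 0.4]
width: 0.0576
```

{"fn": "send_rows", "kwargs": {"series": [-0.0713, 0, 0, 0.06, 0.7379, -0.2481, -1, -0.0713, 0, 0, 0.06, 0.7379, -0.2481, -1, -0.0713, 0, 0, 0.06, 0.7379, -0.2481, -1, -0.0713, 0, 0, 0.06, 0.7379, -0.2481, -1, -0.0713, 0, 0, 0.06, 0.7379, -0.2481, -1, -0.0713, 0, 0, 0.06, 0.7379, -0.2481, -1]}}

```text
time: 1.1
position: [0.4151, -0.2421, 0.199]
eef_rot: [[0.0, 0.75, 0.662], [0.002, 0.662, -0.75], [-1.0, 0.002, -0.001]]
contact_force: [-0.3, 0.0, 0.2]
width: 0.0177
```

{"fn": "send_rows", "kwargs": {"series": [-0.0713, 0, 0, 0.32, 0.7745, -0.0781, -1, -0.0713, 0, 0, 0.32, 0.7745, -0.0781, -1, -0.0713, 0, 0, 0.32, 0.7745, -0.0781, -1, -0.0713, 0, 0, 0.32, 0.7745, -0.0781, -1, -0.0713, 0, 0, 0.32, 0.7745, -0.0781, -1, -0.0713, 0, 0, 0.32, 0.7745, -0.0781, -1, -0.0713, 0, 0, 0.32, 0.7745, -0.0781, -1]}}

```text
time: 1.68
position: [0.5456, -0.1028, 0.1179]
eef_rot: [[-0.003, 0.585, 0.811], [0.001, 0.811, -0.585], [-1.0, -0.001, -0.003]]
contact_force: [-0.1, -0.2, 0.9]
width: 0.0004
```

Run:
```python
from cell import env
import cv2,numpy as np
s=env.state()
for k in("time","q","position","eef_rot","contact_force","width"): print(k,np.round(s[k],4).tolist())
for n in("wrist","side"):
    d=env.snapshot(n); cv2.imwrite(f"pics/{n}1.png",d["color"]); np.savez(f"{n}1.npz",**d)
print(env.snapshot("wrist")["hand_eye"])
```

```text
time 1.6833
q [-22.1594, 20.4519, 95.0352, -0.0336, 64.6961, 13.6575]
position [0.5456, -0.1028, 0.1179]
eef_rot [[-0.0032, 0.585, 0.811], [0.0007, 0.811, -0.585], [-1.0, -0.0013, -0.003]]
contact_force [-0.0702, -0.2395, 0.8705]
width 0.0004
[[ 1.32512260e-03 -2.57512599e-01  9.66274032e-01 -1.65566801e-01]
 [-7.30894570e-05 -9.66274903e-01 -2.57512731e-01  7.19293583e-02]
 [ 9.99999119e-01  2.70611494e-04 -1.29925417e-03 -5.09905754e-04]
 [ 0.00000000e+00  0.00000000e+00  0.00000000e+00  1.00000000e+00]]
```

View pics/wrist1.png

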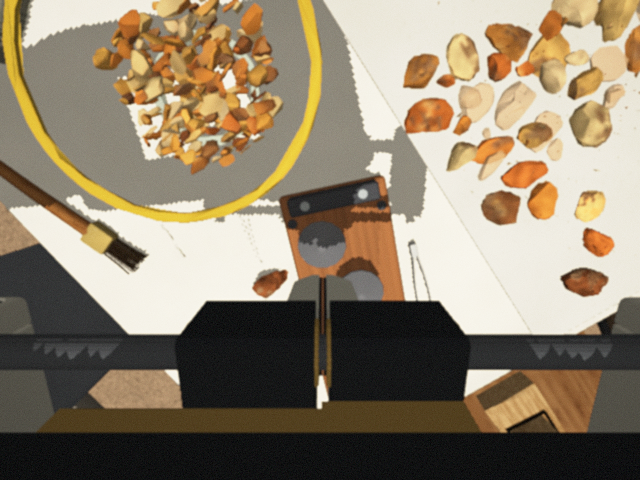

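View pics/side1.png

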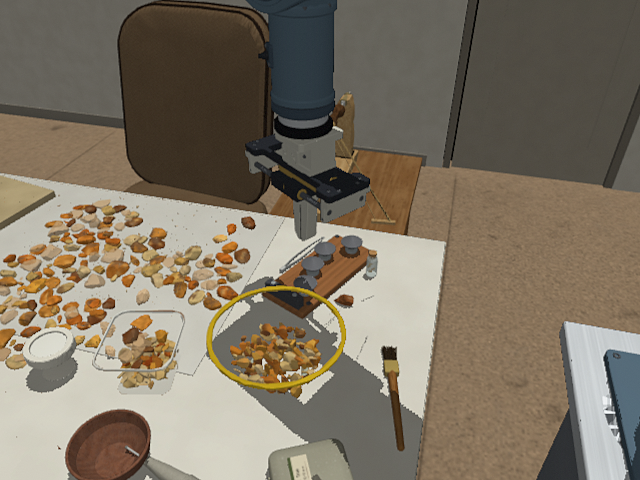

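The wrist view shows the closed fingertips (grey) ending near (322,278), with cap 1 beyond at (321,243). The side view shows the fingers at (305,237), above button 1. I'll measure the tip shape next.

Run:
```python
import cv2,numpy as np
d=np.load("wrist1.npz"); K=d["K"];H=d["hand_eye"];z=d["z_map"]; print(K[0,0],K[0,2],K[1,2])
v,u=np.mgrid[0:480,0:640]
P=np.stack([(u-K[0,2])/K[0,0]*z,(v-K[1,2])/K[1,1]*z,z,np.ones_like(z)],-1)@H.T
for r in range(274,312,3):
    m=(z[r]>0)&(np.abs(P[r,:,0])<.06)&(np.abs(P[r,:,2])<.04)&(np.abs(P[r,:,1])<.03)
    i=np.where(m)[0]
    if len(i): print(r,i.min(),i.max(),np.round(P[r,i.min(),:3]*1e3,1),np.round(P[r,i.max(),:3]*1e3,1))
s=np.load("side1.npz")["color"]
cv2.imwrite("pics/side1c.png",cv2.resize(s[200:260,270:350],None,fx=9,fy=9,interpolation=cv2.INTER_CUBIC))
cv2.imwrite("pics/wrist1c.png",cv2.resize(d["color"][170:310,240:420],None,fx=4,fy=4,interpolation=cv2.INTER_CUBIC))
```

```text
335.02188060598195 322.2574041820148 241.7700328630381
274 313 332 [ 0.8 10.  -5.6] [ 0.5 10.1  4.4]
277 304 341 [ -4.   10.2 -10.1] [-4.3 10.3  8.9]
280 296 349 [ -7.3   9.8 -14. ] [-6.5  9.5 12.8]
283 294 351 [-12.   10.1 -14.6] [-11.    9.7  13.5]
286 293 352 [-14.5   9.5 -14.9] [-15.9  10.1  13.5]
289 291 354 [-18.9   9.8 -15.4] [-17.5   9.2  14.4]
292 290 355 [-21.    9.2 -15.7] [-22.4   9.9  14.4]
295 289 356 [-25.9   9.9 -15.7] [-25.4   9.7  14.6]
298 288 357 [-28.9   9.8 -15.8] [-28.7   9.7  14.7]
301 316 329 [-32.3   9.9  -3.4] [-32.2   9.9   2.2]
304 316 329 [-36.8  10.7  -3.3] [-35.3   9.9   2.2]
307 316 329 [-38.8  10.3  -3.3] [-38.4  10.1   2.1]
310 316 329 [-41.1  10.   -3.2] [-39.9   9.4   2.1]
```

View pics/side1c.png

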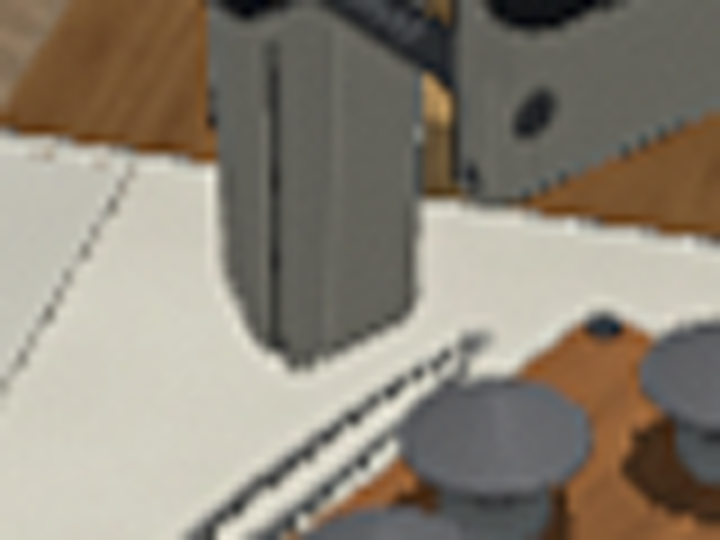

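View pics/wrist1c.png

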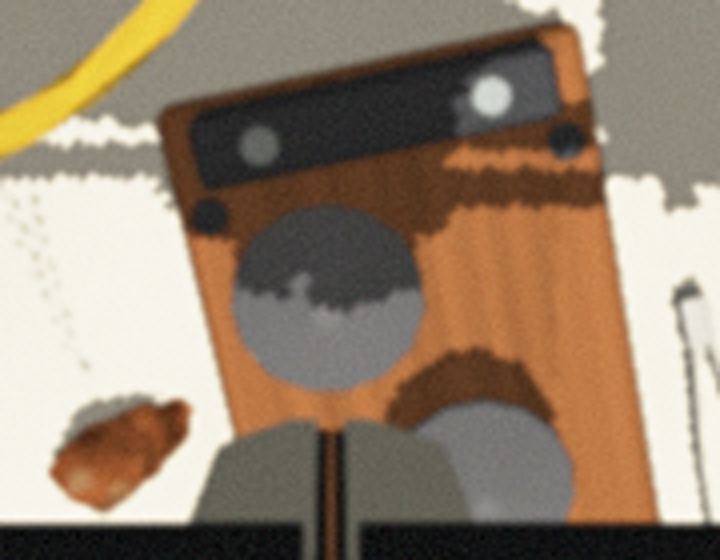

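Run:
```python
from h import *
d=np.load("wrist1.npz");K=d["K"];H=d["hand_eye"]
R=np.array([[-0.0032,0.585,0.811],[0.0007,0.811,-0.585],[-1,-0.0013,-0.003]]);p=np.array([0.5456,-0.1028,0.1179])
Rc=R@H[:3,:3];o=R@H[:3,3]+p
r=Rc@np.linalg.inv(K)@[240+330.5/4-.5,170+315.5/4-.5,1]
print(o+r*(.043-o[2])/r[2])
T=B@np.array([[np.cos(a:=np.radians(-113.73)),-np.sin(a)],[np.sin(a),np.cos(a)]]).T+[.53315,-.1711]
print(np.round(T,4))
print(rows((.5457,-.1035,.12,-36),[(*T[0],.055,-23.7)]))
```

```text
[ 0.54621214 -0.09997887  0.043     ]
[[ 0.5457 -0.1029]
 [ 0.5477 -0.1529]
 [ 0.5387 -0.1981]
 [ 0.4987 -0.2297]]
[[-0.0683, 0, 0, 0.26, 0.002, -0.0016, -1]]
```

{"fn": "send_rows", "kwargs": {"series": [-0.0683, 0, 0, 0.13, 0.004, -0.003, -1, -0.0683, 0, 0, 0.26, 0.007, -0.005, -1, -0.0683, 0, 0, 0.26, 0.007, -0.005, -1, -0.0683, 0, 0, 0.26, 0.007, -0.005, -1, -0.0683, 0, 0, 0.26, 0.007, -0.005, -1, -0.0683, 0, 0, 0.26, 0.007, -0.005, -1]}}

```text
time: 2.33
position: [0.5472, -0.1026, 0.057]
eef_rot: [[0.004, 0.404, 0.915], [-0.002, 0.915, -0.404], [-1.0, 0.0, 0.004]]
contact_force: [1.0, 0.3, 0.2]
width: 0.0003
```

Run:
```python
from cell import env
import cv2,numpy as np
for i in range(4):
    s=env.state(); d=env.snapshot("wrist" if i==0 else "side")
    if i<2: cv2.imwrite(f"pics/z2_{i}.png",cv2.resize(d["color"][150:310,220:420] if i==0 else d["color"][210:330,250:390],None,fx=4,fy=4,interpolation=cv2.INTER_CUBIC)); np.savez(f"z2_{i}.npz",**d)
    print(s["time"],np.round(s["position"],4),np.round(s["contact_force"],2),np.round(s["eef_rot"],3).tolist())
```

```text
2.3333 [ 0.5472 -0.1026  0.057 ] [1.   0.3  0.16] [[0.004, 0.404, 0.915], [-0.002, 0.915, -0.404], [-1.0, 0.0, 0.004]]
2.3833 [ 0.5472 -0.1024  0.0569] [0.62 0.26 0.14] [[0.004, 0.404, 0.915], [-0.002, 0.915, -0.404], [-1.0, 0.0, 0.004]]
2.4333 [ 0.5471 -0.1021  0.0567] [ 0.1  -1.01 -1.  ] [[0.003, 0.403, 0.915], [-0.001, 0.915, -0.403], [-1.0, 0.0, 0.004]]
2.4833 [ 0.5469 -0.1019  0.0563] [ 0.6  -1.32  0.4 ] [[0.003, 0.403, 0.915], [-0.001, 0.915, -0.403], [-1.0, 0.0, 0.003]]
```

View pics/z2_0.png

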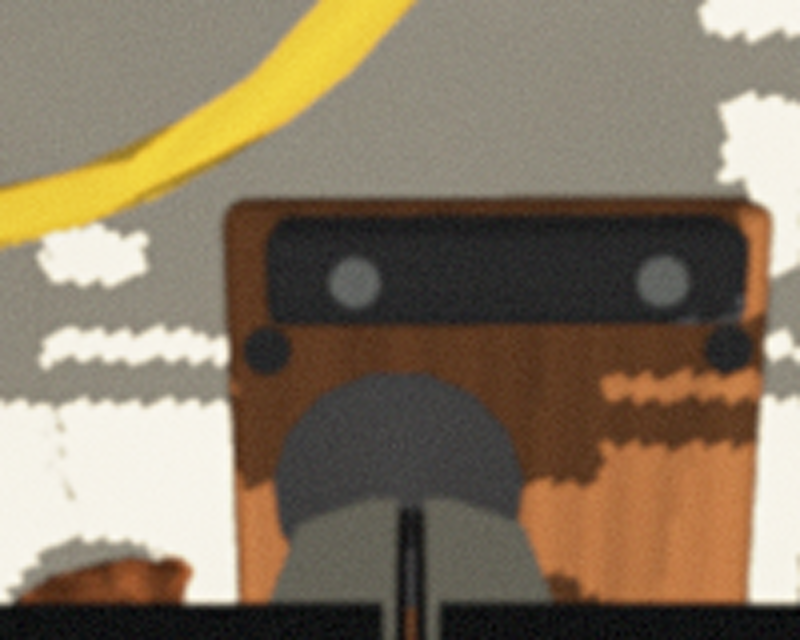

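View pics/z2_1.png

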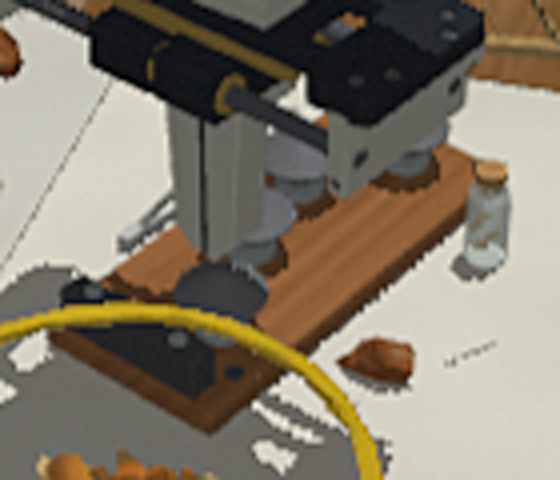

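Run:
```python
from cell import env
from h import *
d=np.load("z2_0.npz");K=d["K"];H=d["hand_eye"]
z=np.array([.004,-.002,-1]);y=np.array([.404,.915,0]);Z=np.array([.915,-.404,.004])
R=np.stack([z,y,Z],1);p=np.array([0.5472,-0.1026,0.057])
Rc=R@H[:3,:3];o=R@H[:3,3]+p
def b(cx,cy,h,s=4,ox=220,oy=150):
    r=Rc@np.linalg.inv(K)@[ox+(cx+.5)/s-.5,oy+(cy+.5)/s-.5,1]
    return o+r*(h-o[2])/r[2]
print("rim L,R,top",b(275,494,.0343),b(523,494,.0343),b(399,370,.0343))
L,Rr,t=b(275,494,.0343),b(523,494,.0343),b(399,370,.0343)
print("diam",np.linalg.norm(L-Rr),"centre",t+ (-y*.019)*np.sign((t-L)@y))
a=np.radians(-113.73);jx=np.array([np.cos(a),np.sin(a)]);jy=np.array([-jx[1],jx[0]])
for n,c in (("scr1",(355,283)),("scr2",(663,281))):
    X=b(*c,.034)[:2]-[.53315,-.1711]; print(n,X@jx,X@jy)
for c in ((235,210),(762,210)):
    X=b(*c,.014)[:2]-[.53315,-.1711]; print("corner",X@jx,X@jy)
X=b(399,494,.0343)[:2]-[.53315,-.1711]; print(X@jx,X@jy)
s=env.state();print(s["position"])
```

```text
rim L,R,top [ 0.52929709 -0.0918857   0.0343    ] [ 0.56311238 -0.10685947  0.0343    ] [ 0.55397145 -0.08187845  0.0343    ]
diam 0.03698226696980431 centre [ 0.54629545 -0.09926345  0.0343    ]
scr1 -0.102887287435224 -0.02309597789017536
scr2 -0.10308021475558203 0.021017068244150408
corner -0.11054256743674437 -0.04247159347889027
corner -0.11037098228025709 0.03986101292136336
-0.07091659848441956 -0.016918973403638515
[ 0.54662749 -0.10167242  0.05599434]
```

{"fn": "send_rows", "kwargs": {"series": [0, 0, 0, 0.01, 0, 0, -1, 0, 0, 0, 0.02, 0, 0, -1, 0, 0, 0, 0.03, 0, 0, -1, 0, 0, 0, 0.036, 0, 0, -1, 0, 0, 0, 0.036, 0, 0, -1, 0, 0, 0, 0.036, 0, 0, -1]}}

```text
time: 3.03
position: [0.5457, -0.1012, 0.0453]
eef_rot: [[-0.001, 0.402, 0.916], [0.0, 0.916, -0.402], [-1.0, 0.0, -0.001]]
contact_force: [-1.0, -0.0, -0.4]
width: 0.0006
```

Run:
```python
from cell import env
import numpy as np
for i in range(8):
    s=env.state(); env.snapshot("side")
    print(s["time"],np.round(s["position"],4),np.round(s["contact_force"],2))
```

```text
3.0333 [ 0.5457 -0.1012  0.0453] [-1.03 -0.   -0.44]
3.0833 [ 0.5458 -0.1012  0.0455] [ 0.28 -0.25 -0.22]
3.1333 [ 0.5459 -0.1013  0.0456] [-0.24  0.33 -0.11]
3.1833 [ 0.5459 -0.1013  0.0457] [-0.16  0.18  0.07]
3.2333 [ 0.5459 -0.1013  0.0457] [-0.02  0.59 -0.53]
3.2833 [ 0.546  -0.1013  0.0457] [-0.32  0.39 -0.38]
3.3333 [ 0.5459 -0.1013  0.0457] [-0.68  0.44 -1.13]
3.3833 [ 0.5459 -0.1013  0.0457] [ 0.3  -1.14 -0.31]
```

{"fn": "send_rows", "kwargs": {"series": [0, 0, 0, 0.008, 0, 0, -1, 0, 0, 0, 0.016, 0, 0, -1, 0, 0, 0, 0.024, 0, 0, -1, 0, 0, 0, 0.032, 0, 0, -1, 0, 0, 0, 0.032, 0, 0, -1, 0, 0, 0, 0.032, 0, 0, -1, 0, 0, 0, 0.032, 0, 0, -1]}}

```text
time: 4.02
position: [0.5461, -0.1014, 0.0378]
eef_rot: [[0.0, 0.402, 0.916], [-0.0, 0.916, -0.402], [-1.0, 0.0, 0.0]]
contact_force: [0.5, -0.3, 2.6]
width: 0.0008
```

Run:
```python
from cell import env
import numpy as np,cv2
F=[]
for i in range(12):
    s=env.state(); d=env.snapshot("side"); F.append(s["contact_force"])
    if i%4==3: print(s["time"],np.round(s["position"],4),np.round(s["contact_force"],2))
print(np.mean(F,0))
cv2.imwrite("pics/s3.png",cv2.resize(d["color"][220:320,260:380],None,fx=6,fy=6,interpolation=cv2.INTER_CUBIC))
```

```text
4.1667 [ 0.5461 -0.1014  0.0379] [ 0.69 -0.14  2.64]
4.3667 [ 0.546  -0.1014  0.0378] [ 1.19 -0.62  2.06]
4.5667 [ 0.546  -0.1013  0.0377] [ 0.76 -1.9   2.11]
[ 0.79012082 -0.57893342  2.36696167]
```

View pics/s3.png

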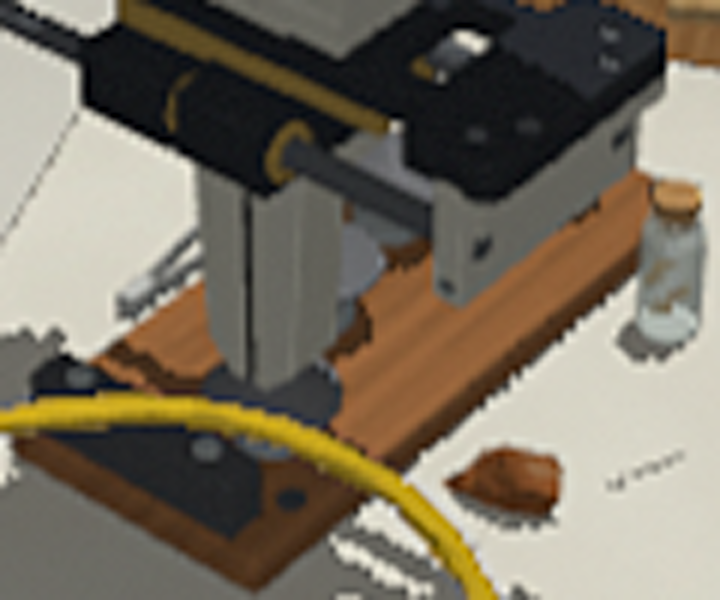

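Run:
```python
from h import *
c0=np.array((.5457,-.1014,.0380,-23.8))
T=[(.5483,-.1513),(.5393,-.1965),(.4993,-.2281)]
c=c0
for t in T:
    e=np.array((*t,.0375,-23.8)); m=(c+e)/2; m[2]=.0375
    print(rows(c,[m])[0],rows(m,[e])[0]); c=e
```

```text
[np.float64(-0.0), 0, 0, 0.002, -0.0892, 0.045, -1] [np.float64(-0.0), 0, 0, 0.0, -0.0892, 0.045, -1]
[np.float64(-0.0), 0, 0, 0.0, -0.09, 0.02, -1] [np.float64(-0.0), 0, 0, 0.0, -0.09, 0.02, -1]
[np.float64(-0.0), 0, 0, 0.0, -0.0901, -0.0477, -1] [np.float64(-0.0), 0, 0, 0.0, -0.0901, -0.0477, -1]
```

{"fn": "send_rows", "kwargs": {"series": [0, 0, 0, 0.001, -0.0112, 0.0056, -1, 0, 0, 0, 0.002, -0.0223, 0.0112, -1, 0, 0, 0, 0.002, -0.0335, 0.0169, -1, 0, 0, 0, 0.002, -0.0446, 0.0225, -1, 0, 0, 0, 0.002, -0.0558, 0.0281, -1, 0, 0, 0, 0.002, -0.0669, 0.0338, -1, 0, 0, 0, 0.002, -0.078, 0.0394, -1, 0, 0, 0, 0.002, -0.0892, 0.045, -1]}}

```text
time: 5.28
position: [0.5471, -0.1267, 0.037]
eef_rot: [[-0.0, 0.402, 0.916], [-0.0, 0.916, -0.402], [-1.0, -0.0, -0.0]]
contact_force: [0.0, 0.5, 0.4]
width: 0.0004
```

{"fn": "send_rows", "kwargs": {"series": [0, 0, 0, 0, -0.0112, 0.0056, -1, 0, 0, 0, 0, -0.0223, 0.0112, -1, 0, 0, 0, 0, -0.0335, 0.0169, -1, 0, 0, 0, 0, -0.0446, 0.0225, -1, 0, 0, 0, 0, -0.0558, 0.0281, -1, 0, 0, 0, 0, -0.0669, 0.0338, -1, 0, 0, 0, 0, -0.078, 0.0394, -1, 0, 0, 0, 0, -0.0892, 0.045, -1]}}

```text
time: 5.95
position: [0.5487, -0.1516, 0.0373]
eef_rot: [[0.0, 0.402, 0.916], [-0.0, 0.916, -0.402], [-1.0, -0.0, 0.0]]
contact_force: [0.3, 1.4, 1.6]
width: 0.0001
```

```bash
cat > chk.py <<'E'
from cell import env
import numpy as np,cv2,sys
F=[]
for i in range(6):
    s=env.state(); d=env.snapshot("side"); F.append(s["contact_force"])
print(s["time"],np.round(s["position"],4),np.mean(F,0).round(2))
cv2.imwrite(f"pics/{sys.argv[1]}.png",cv2.resize(d["color"][200:320,260:400],None,fx=5,fy=5,interpolation=cv2.INTER_CUBIC))
E
python3 chk.py b2
```

```text
6.2 [ 0.5488 -0.1519  0.0374] [-0.01 -0.6   2.67]
```

View pics/b2.png

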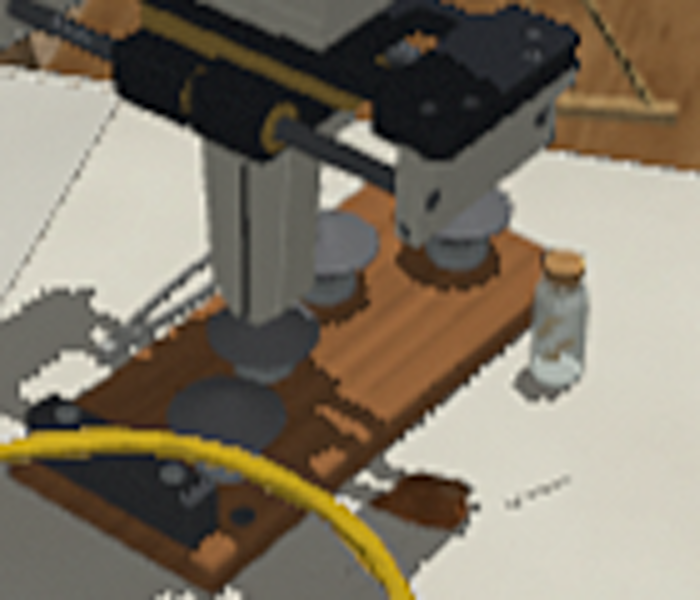

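Button 2 is pressed under the tips at (262,325) with about 2.7 N. Button 1 is back up at (227,415). On to button 3.

{"fn": "send_rows", "kwargs": {"series": [0, 0, 0, 0, -0.0112, 0.0025, -1, 0, 0, 0, 0, -0.0225, 0.005, -1, 0, 0, 0, 0, -0.0338, 0.0075, -1, 0, 0, 0, 0, -0.045, 0.01, -1, 0, 0, 0, 0, -0.0562, 0.0125, -1, 0, 0, 0, 0, -0.0675, 0.015, -1, 0, 0, 0, 0, -0.0788, 0.0175, -1, 0, 0, 0, 0, -0.09, 0.02, -1]}}

```text
time: 6.92
position: [0.5439, -0.1741, 0.037]
eef_rot: [[-0.0, 0.402, 0.916], [0.0, 0.916, -0.402], [-1.0, 0.0, -0.0]]
contact_force: [0.6, 2.1, 1.2]
width: 0.0006
```

{"fn": "send_rows", "kwargs": {"series": [0, 0, 0, 0, -0.0112, 0.0025, -1, 0, 0, 0, 0, -0.0225, 0.005, -1, 0, 0, 0, 0, -0.0338, 0.0075, -1, 0, 0, 0, 0, -0.045, 0.01, -1, 0, 0, 0, 0, -0.0562, 0.0125, -1, 0, 0, 0, 0, -0.0675, 0.015, -1, 0, 0, 0, 0, -0.0788, 0.0175, -1, 0, 0, 0, 0, -0.09, 0.02, -1]}}

```text
time: 7.58
position: [0.5396, -0.1968, 0.0372]
eef_rot: [[0.0, 0.402, 0.916], [-0.0, 0.916, -0.402], [-1.0, -0.0, 0.0]]
contact_force: [0.5, 2.0, 2.2]
width: 0.0002
```

```bash
python3 chk.py b3
```

```text
7.8333 [ 0.5396 -0.1971  0.0373] [-0.26 -0.11  1.91]
```

View pics/b3.png

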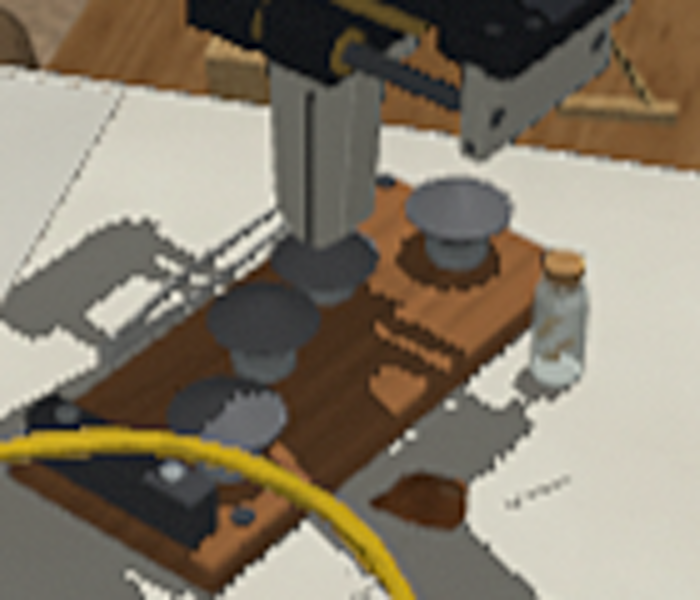

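Button 3 is pressed under the tips at (325,250), and buttons 1 and 2 are back up. On to button 4.

{"fn": "send_rows", "kwargs": {"series": [0, 0, 0, 0, -0.0113, -0.006, -1, 0, 0, 0, 0, -0.0225, -0.0119, -1, 0, 0, 0, 0, -0.0338, -0.0179, -1, 0, 0, 0, 0, -0.045, -0.0238, -1, 0, 0, 0, 0, -0.0563, -0.0298, -1, 0, 0, 0, 0, -0.0676, -0.0358, -1, 0, 0, 0, 0, -0.0788, -0.0417, -1, 0, 0, 0, 0, -0.0901, -0.0477, -1]}}

```text
time: 8.55
position: [0.5189, -0.2123, 0.0368]
eef_rot: [[-0.001, 0.402, 0.916], [0.0, 0.916, -0.402], [-1.0, -0.0, -0.001]]
contact_force: [-0.5, 1.0, -0.1]
width: 0.0004
```

{"fn": "send_rows", "kwargs": {"series": [0, 0, 0, 0, -0.0113, -0.006, -1, 0, 0, 0, 0, -0.0225, -0.0119, -1, 0, 0, 0, 0, -0.0338, -0.0179, -1, 0, 0, 0, 0, -0.045, -0.0238, -1, 0, 0, 0, 0, -0.0563, -0.0298, -1, 0, 0, 0, 0, -0.0676, -0.0358, -1, 0, 0, 0, 0, -0.0788, -0.0417, -1, 0, 0, 0, 0, -0.0901, -0.0477, -1]}}

```text
time: 9.22
position: [0.4994, -0.2283, 0.0372]
eef_rot: [[-0.0, 0.402, 0.916], [-0.0, 0.916, -0.402], [-1.0, -0.0, 0.0]]
contact_force: [2.0, 1.6, 2.5]
width: 0.0004
```

```bash
python3 chk.py b4
```

```text
9.4667 [ 0.4992 -0.2284  0.0371] [-0.1  -0.43  2.3 ]
```

View pics/b4.png

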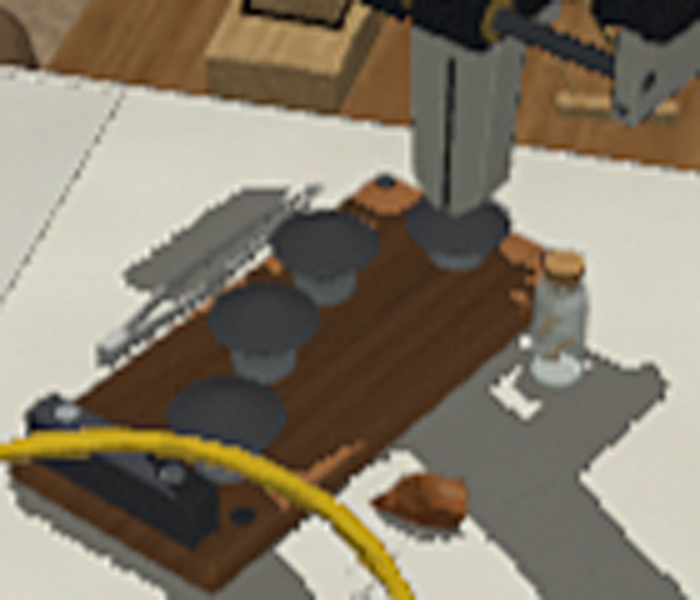

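Button 4 is pressed under the tips at (457,215) with about 2.3 N, and the other three are up. Now I'll lift straight away.

{"fn": "send_rows", "kwargs": {"series": [0, 0, 0, -0.03, 0, 0, -1, 0, 0, 0, -0.08, 0, 0, -1, 0, 0, 0, -0.16, 0, 0, -1, 0, 0, 0, -0.28, 0, 0, -1, 0, 0, 0, -0.4, 0, 0, -1, 0, 0, 0, -0.4, 0, 0, -1, 0, 0, 0, -0.4, 0, 0, -1, 0, 0, 0, -0.4, 0, 0, -1]}}

```text
time: 10.18
position: [0.4993, -0.2275, 0.1369]
eef_rot: [[-0.001, 0.402, 0.916], [0.001, 0.916, -0.402], [-1.0, 0.0, -0.001]]
contact_force: [-0.2, -0.1, 0.0]
width: 0.0003
```

```bash
python3 chk.py end
python3 - <<'E'
from h import *
from cell import env
import cv2
d=env.snapshot("top");cv2.imwrite("pics/topend.png",cv2.resize(d["color"][180:310,225:390],None,fx=4.8,fy=4.5,interpolation=cv2.INTER_CUBIC))
E
```

```text
10.4333 [ 0.4991 -0.2276  0.136 ] [ 0.09  0.02 -0.18]
```

View pics/end.png

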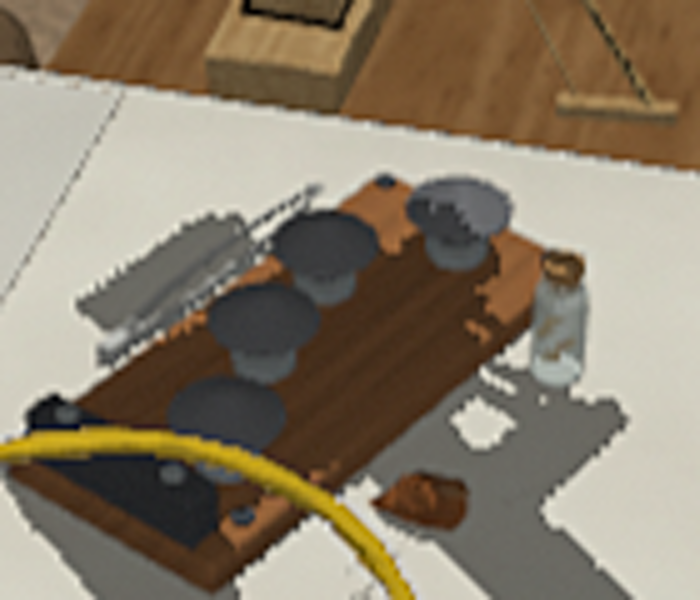

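View pics/topend.png

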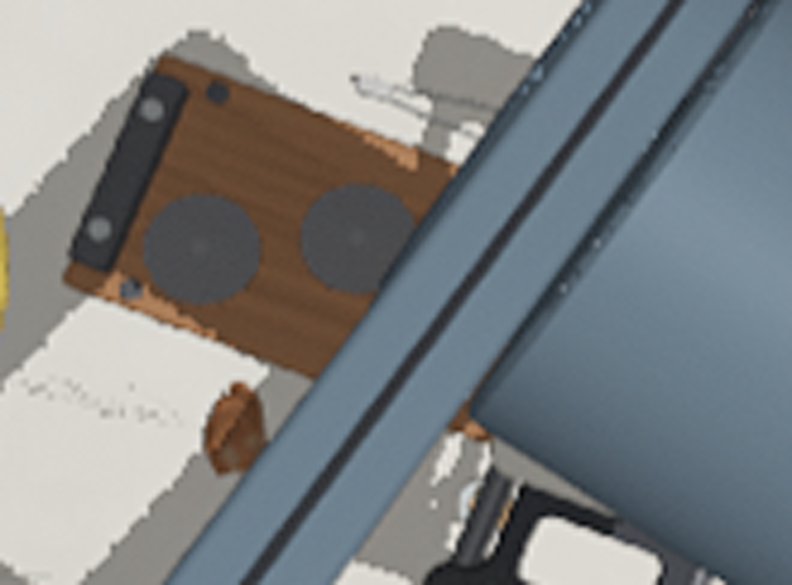

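All four buttons are up, and the vial, lump and tweezers are where they were. The gripper is clear of everything, so I'm handing in.

```bash
python3 -c "
from cell import env
print(env.sign_off())"
```

```text
the job is handed in; nothing more can be done
None
```

I stroked all four buttons in order, from the one next to the stop block to the plain end, with the closed fingertips held low at about 37 mm the whole way. I then lifted straight up to 136 mm and handed in at about 10.5 s.

- **Press depth:** Each button dipped about 5 to 6 mm, judged from the fingertip height. The average upward force on buttons 1 to 4 was 2.4, 2.7, 1.9 and 2.3 N, so none came near its stop. Button 3's 1.9 N was lower than expected for that depth, but force readings vary by about 1 N.
- **Between buttons:** The tips stayed at pressing height and were never raised. Midway between 1–2 and 3–4 the force fell to about zero, so contact there was very light or briefly lost.
- **Final check:** The side view showed all four buttons back up and the vial, lump and tweezers where they were. The wrist force was about zero. The arm hid buttons 3 and 4, most of the tweezers and nearly all of the vial in the last top view, so for those I relied on the side view.
- **Disagreement:** The top and wrist cameras differed by about 3 mm on where the jig was. I aimed at the midpoint, and the forces at all four buttons were consistent with that.

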